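Blank off the open suction ports of two pump casings

ROBOT

A 7-joint arm with a two-finger parallel gripper is mounted at the origin on the work surface. World frame = base frame: x ahead of the robot, y to its left, z up, the work surface at z = 0. Lengths are in m, angles in rad, forces in N, time in s.
With the tool pointing down it reaches from about 0.425 to 0.95 m from the base axis. Payload 4.7 kg.
Tool frame: the origin (TCP) lies between the finger pads; the fingertips stand 25 mm ahead of it and the grasp point (between the pads) lies 6 mm ahead of it; z points along the fingers, y is the line along which they close (so a half turn about z gives the same grasp; the last joint's range is limited). The gripper opens to 85 mm and grips with 20 to 120 N. Pads are 22 mm wide; open, the fingers measure 114 mm over their backs; the gripper's body (76 mm by 85 mm) begins 54 mm behind the grasp point. The pads swing forward as they close: fully open they stand 13 mm farther back than shut.
Start: joints at [-0.029, 0.469, -0.049, 1.532, 0.024, 1.141, -0.082], TCP at [0.675, 0, 0.256] pointing down, gripper open.
Joint ranges: [-2.59, 2.59], [-0.33, 1.99], [-1.39, 1.29], [0.1, 2.45], [-1.04, 4.18], [0.21, 1.99], [-2.66, 2.66]. Speed limits (rad/s): [2.57, 2.57, 3.14, 3.14, 3.14, 3.14, 3.14].

INTERFACE

Orientations are given as a 3x3 rotation matrix whose columns are the frame's x, y, z axes.
In Python, from rig import * gives the robot as it stands. Calls block until the motion is done:
- movep(position, orientation): joint-space move of the TCP to a pose.
- move_l(position, attitude=None, feed=0.15, until_force=None): straight line of the TCP; attitude=None keeps the orientation; feed is the mean speed in m/s. With until_force (N) it stops when the force on the tool has changed by that much, and returns True; else False.
- move_joints(angles): joint-space move.
- command_gripper(opening, newtons=None): finger opening in m; newtons is the grip in N (None keeps the last); returns when the fingers have stopped.
- sleep(seconds).
- inverse_kinematics(position, orientation): joint angles nearest the present ones, or None.
- sense(): the state.
- camera(name): name is "scene" or "side" or "wrist"; returns (picture, depth): 480x640x3 uint8, red, green, blue; 480x640 float32, m along the optical axis (not along the pixel's ray), 0 where there is no reading.
- camera_params(name): a dict with "K" (3x3 intrinsics, pixels), "position" and "rotation" of the camera in the world; the wrist camera has in their place "tool_from_camera" (4x4, takes a point from camera to tool coordinates, whose origin is the TCP and whose axes are the flange's). Camera axes: x right, y down, z forward; pixel columns grow to the right and rows downward; lengths in m; the calibration is good to about 2 mm. A picture is of the moment at which its call begins: read the wrist's pose just before it. camera_params takes no time and is no camera call.
A pose or a line that the arm cannot do raises Unreachable and nothing moves.
- finish_job(): hands the job in; it is judged then, once.
The state is a dict: "time_s": time; "joint_pos": joint angles; "qd": joint speeds; "joint_efforts": joint torques, N m; "position": TCP position; "tcp_rot": TCP orientation; "wrist_force": force on the tool from outside, world axes, zero at the start; "ft_torque": the same for the moment, N m; "finger_gap": finger opening in m; "gripper_force": force on a finger pad.
Only numpy, scipy, OpenCV 4.12 (cv2) and the standard library are available. Lean on these libraries where they do the work, as an engineer would, in place of code of your own. Each camera call takes 0.05 s, during which the arm holds its last target. There are 200 camera calls.

TASK

Close the open suction ports of the two pump casings ready for clamping: from the parts lying on the bench pick out the seal rings and blank caps, and on each port's rim lay the white seal ring of its size and on top of that the steel blank cap of its size, flat and centred so that the rims line up. Leave the bearing, the weld ferrule and the smallest blank cap lying where they are.

Things in the scene. Friction and masses are not known exactly. Their poses are not given: they have to be found in the camera images.
- casing_large: the larger steel pump casing on its back, fixed. Origin: centre of its underside; z up. Flange 176 mm wide, body 154 mm wide up to z=66 mm. Suction port upright on the z axis: rim 64 mm outside, 6 mm thick, 48 mm bore, face (seal seat) at z=112 mm. Discharge stub along +x, 52 mm off to +y, out to x=135 mm, already blanked; its clamp with wing nut is 70 mm high, reaches 60 mm to +y of the stub
- casing_small: the smaller steel pump casing on its back, fixed. Origin: centre of its underside; z up. Flange 136 mm wide, body 114 mm wide up to z=56 mm. Suction port upright on the z axis: rim 50 mm outside, 6 mm thick, 36 mm bore, face (seal seat) at z=95 mm. Discharge stub along +x, 34 mm off to +y, out to x=110 mm, already blanked; its clamp with wing nut is 70 mm high, reaches 60 mm to +y of the stub
- seal_large: the larger white PTFE seal ring, 64 mm outside, 48 mm bore, 5 mm thick, about 18 g, loose, lying flat on the bench at the start. Origin: centre of its underside; z is its axis. Matches the larger casing's port
- seal_small: the smaller white PTFE seal ring, 50 mm outside, 36 mm bore, 5 mm thick, about 12 g, loose, lying flat on the bench at the start. Origin: centre of its underside; z is its axis. Matches the smaller casing's port
- blank_large: the largest stainless blank cap without a hole, a disc 64 mm across: upright rim 6 mm high, above it bevelled to a flat top at 9 mm (44 mm across), about 180 g, loose, lying flat side down on the bench. Origin: centre of its underside; z is its axis. Matches the larger casing's port
- blank_small: the middle-sized stainless blank cap without a hole, a disc 50 mm across: upright rim 6 mm high, above it bevelled to a flat top at 9 mm (30 mm across), about 110 g, loose, lying flat side down on the bench. Origin: centre of its underside; z is its axis. Matches the smaller casing's port
- bearing: ball bearing, not needed: 62 mm across, 30 mm bore, 16 mm high, steel races with black shields, loose, lying flat. Origin: centre of its underside
- weld_ferrule: weld ferrule, not needed: steel rim 50 mm across and 6 mm thick with a 41 mm tube stub standing up from it to 28 mm, 36 mm bore right through, loose. Origin: centre of its underside
- blank_tiny: the smallest blank cap, not needed (fits neither port): steel disc 34 mm across, 8 mm high, without a hole, loose. Origin: centre of its underside
Not all that is in view belongs to the job. Leave any brown look-alike of the seal_large alone. Leave any turquoise look-alike of the blank_small alone.

How it is judged:
By the outcome, as a careful person would: the job done as asked, in the order asked, and still so for the second after the job is handed in, with the robot touching nothing.
It also fails if it takes over 99 s, if anything falls off the work surface, if the arm or the gripper's body presses on something with over 40 N, if the wrist force passes 120 N, or if a joint passes its speed limit or range.

## Working session

There is one attempt and no reset: what is moved stays moved. The work goes in short steps, each a Python script; the robot and the scene stay as the last script left them, time stands still between calls to the robot, and variables do not carry over. Pictures are saved under pics/ and viewed, at most 14 in all, crops included, and the job is handed in when it is done.

```bash
ls; mkdir -p pics; python3 - <<'E'
from rig import *
import cv2,numpy as np
for n in ["scene","side"]:
    p,d=camera(n); cv2.imwrite(f"pics/{n}0.png",p[:,:,::-1]); np.save(f"pics/{n}0.npy",d)
    c=camera_params(n); print(n,c["K"],c["position"],c["rotation"])
print(camera_params("wrist")); print(sense()["time_s"])
E
```

```text
pics
scene [[443.24190083   0.         323.59369737]
 [  0.         443.24190083 244.10169081]
 [  0.           0.           1.        ]] [0.87411089 0.29374326 0.5870651 ] [[-0.67095056  0.58441795 -0.45637814]
 [ 0.74131859  0.51499014 -0.43038575]
 [-0.01649492 -0.62708916 -0.77877282]]
side [[483.88683774   0.         313.08494417]
 [  0.         483.88683774 244.82159715]
 [  0.           0.           1.        ]] [0.11833156 0.5202798  0.62615967] [[-0.80015341 -0.37708016  0.46643872]
 [-0.59947885  0.52803825 -0.60149872]
 [-0.01948426 -0.7609114  -0.64856319]]
{'K': array([[375.80376192,   0.        , 320.15044734],
       [  0.        , 375.80376192, 242.83716897],
       [  0.        ,   0.        ,   1.        ]]), 'tool_from_camera': array([[-7.25709590e-04, -9.49769022e-01, -3.12950920e-01,
         8.07270198e-02],
       [ 9.99999632e-01, -8.32230083e-04,  2.06796098e-04,
        -3.50438187e-04],
       [-4.56855698e-04, -3.12950655e-01,  9.49769277e-01,
        -1.17702047e-01],
       [ 0.00000000e+00,  0.00000000e+00,  0.00000000e+00,
         1.00000000e+00]])}
0.1
```

View pics/scene0.png

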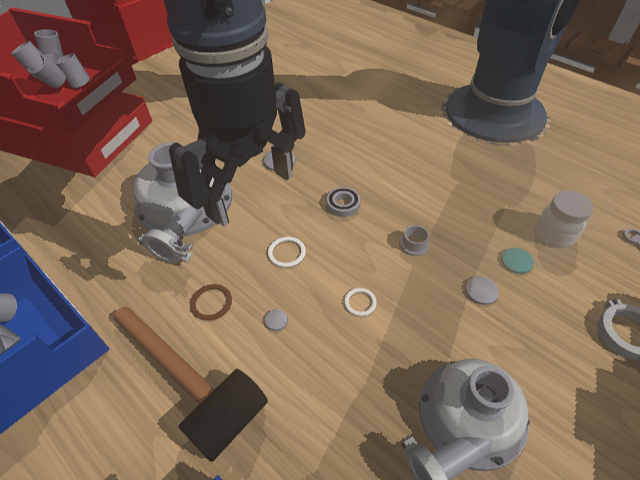

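View pics/side0.png

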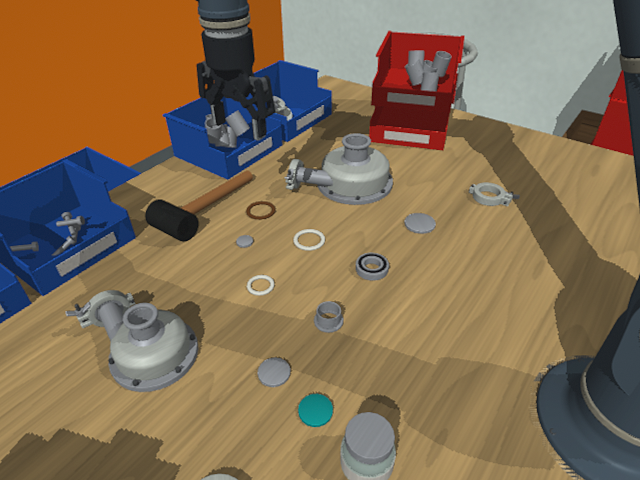

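Scene view shows white rings at (287,252) and (360,302), with a brown look-alike at (211,302). Grey caps are at (482,290) and about (280,158), the latter behind the gripper. The tiny cap is at (276,320), the turquoise look-alike at (517,260), the ferrule at (415,240) and the bearing at (343,202). The casing ports are at about (165,158) and (491,388).

Side view shows the same things: rings (309,240) and (261,285), caps (420,222) and (274,372), tiny (245,241), brown (261,210), turquoise (316,410), and ports (356,145) and (142,317). I'll now measure sizes and positions by casting the contours onto planes.

```bash
cat > h.py <<'E'
from rig import *
import cv2,numpy as np
def cam_pose(n,s=None):
    c=camera_params(n)
    if n!="wrist": return c["K"],np.array(c["position"]),np.array(c["rotation"])
    T=np.array(c["tool_from_camera"]); R=np.array(s["tcp_rot"])
    return c["K"],R@T[:3,3]+np.array(s["position"]),R@T[:3,:3]
def cast(pix,z,K,o,R):
    pix=np.asarray(pix,float).reshape(-1,2)
    r=np.c_[pix,np.ones(len(pix))]@np.linalg.inv(K).T@R.T
    return o+r*((z-o[2])/r[:,2])[:,None]
def circ(P):  # least-squares circle
    A=np.c_[2*P[:,:2],np.ones(len(P))]; x=np.linalg.lstsq(A,(P[:,:2]**2).sum(1),rcond=None)[0]
    return x[0],x[1],2*np.sqrt(x[2]+x[0]**2+x[1]**2)
def blob(img,px,smax=70,vmin=0,win=45):
    hsv=cv2.cvtColor(img,cv2.COLOR_RGB2HSV)
    m=((hsv[:,:,1]<smax)&(hsv[:,:,2]>=vmin)).astype(np.uint8)
    n,l,st,c=cv2.connectedComponentsWithStats(m)
    ys,xs=np.nonzero(l); d=(xs-px[0])**2+(ys-px[1])**2+1e9*(st[l[ys,xs],4]<40)
    k=l[ys[d.argmin()],xs[d.argmin()]]
    cs,_=cv2.findContours((l==k).astype(np.uint8),cv2.RETR_EXTERNAL,cv2.CHAIN_APPROX_NONE)
    return max(cs,key=len)[:,0,:],st[k]
def topmask(img,depth,z,tol,K,o,R):
    v,u=np.mgrid[:480,:640]
    r=np.stack([u,v,np.ones_like(u)],-1)@np.linalg.inv(K).T
    P=o+(r*depth[...,None])@R.T
    return P,(abs(P[...,2]-z)<tol)&(depth>0)
E
python3 - <<'E'
from h import *
T={"scene":{"ringA":(280,240),"ringB":(360,290),"capA":(482,290),"capB":(272,163),"tiny":(276,320)},
"side":{"ringA":(309,231),"ringB":(261,277),"capA":(274,372),"capB":(420,222),"tiny":(245,241)}}
for n in T:
    img=cv2.imread(f"pics/{n}0.png")[:,:,::-1].copy(); cp=cam_pose(n); d=np.load(f"pics/{n}0.npy")
    for k,px in T[n].items():
        c,st=blob(img,px,vmin=100 if 'cap' in k or 'tiny' in k else 170)
        print(n,k,np.round(circ(cast(c,.005,*cp)),4),st)
    P,_=topmask(img,d,0,1,*cp)
    for lab,zr,px in [("L",.112,{"scene":(165,158),"side":(356,145)}[n]),("S",.095,{"scene":(491,388),"side":(142,317)}[n])]:
        for zz in(.112,.095): print(n,px,"port if z",zz,np.round(cast(px,zz,*cp),3))
        x,y=px; w=P[y-20:y+20,x-25:x+25]; print(" max z",np.percentile(w[...,2][d[y-20:y+20,x-25:x+25]>0],97))
E
```

```text
scene ringA [ 0.5841 -0.0649  0.0621] [268 236  38  31 415]
scene ringB [0.5784 0.0888 0.0481] [345 287  32  29 346]
scene capA [0.4373 0.2167 0.0495] [466 276  33  29 716]
scene capB [ 0.4411 -0.2521  0.0366] [264 151  10  18 119]
scene tiny [0.6862 0.0153 0.0339] [265 309  23  22 391]
scene (165, 158) port if z 0.112 [[ 0.633 -0.287  0.112]]
scene (165, 158) port if z 0.095 [[ 0.625 -0.308  0.095]]
 max z 0.34642612237353865
scene (491, 388) port if z 0.112 [[0.624 0.302 0.112]]
scene (491, 388) port if z 0.095 [[0.615 0.302 0.095]]
 max z 0.0946449786620586
side ringA [ 0.5835 -0.066   0.0625] [294 229  31  21 250]
side ringB [0.5775 0.0885 0.0486] [246 275  28  21 223]
side capA [0.4365 0.2167 0.0497] [257 357  33  30 757]
side capB [ 0.4279 -0.2413  0.0662] [404 213  32  21 523]
side tiny [0.6851 0.0149 0.0361] [236 235  17  13 178]
side (356, 145) port if z 0.112 [[ 0.612 -0.276  0.112]]
side (356, 145) port if z 0.095 [[ 0.628 -0.302  0.095]]
 max z 0.11331169626846095
side (142, 317) port if z 0.112 [[0.59  0.309 0.112]]
side (142, 317) port if z 0.095 [[0.606 0.302 0.095]]
 max z 0.09697147801080802
```

Candidates by size:

| Item | Scene pixel | Measured | Identity |
|---|---|---|---|
| White ring | (287,252) | 62 mm | seal_large |
| White ring | (360,302) | 48 mm | seal_small |
| Brown ring | (211,302) | – | look-alike, leave |
| Bearing | (343,202) | – | leave |
| Grey cap | side (420,222) | 66 mm | blank_large |
| Grey cap | (482,290) | 50 mm | blank_small |
| Turquoise disc | (517,260) | – | look-alike, leave |
| Tiny cap | (276,320) | 34 mm | leave |
| Ferrule | (415,240) | – | leave |

Next I go above the port and the ring for close looks.

```bash
cat >> h.py <<'E'
def R_(yaw):
    c,s=np.cos(yaw),np.sin(yaw); return np.array([[c,-s,0],[s,c,0],[0,0,1]])@np.diag([1.,-1,-1])
def hover(x,y,z,yaw): movep([x,y,z],R_(yaw))
def shot(name=None):
    sleep(.15); s=sense(); p,d=camera("wrist"); p=p.copy()
    if name: cv2.imwrite(f"pics/{name}.png",p[:,:,::-1])
    return p,d,cam_pose("wrist",s),s
E
python3 - <<'E'
from h import *
for k,px,z in [("brown",(211,302),.005),("bearing",(343,197),.016),("ferr",(415,247),.006),("turq",(517,260),.009),("jar",(562,238),0.)]:
    print(k,np.round(cast(px,z,*cam_pose("scene")),3))
print(np.round(sense()["tcp_rot"],2))
hover(.625,-.285,.24,-.43); p,d,cp,s=shot("portL"); P,m=topmask(p,d,.112,.004,*cp); np.savez("pics/portL.npz",p=p,d=d,**dict(K=cp[0],o=cp[1],R=cp[2]))
cs,_=cv2.findContours(m.astype(np.uint8),cv2.RETR_EXTERNAL,cv2.CHAIN_APPROX_NONE); c=max(cs,key=len)[:,0,:]
print(np.round(circ(cast(c,.112,*cp)),4),len(c))
hover(.584,-.065,.135,-.11); p,d,cp,s=shot("ringL"); c,st=blob(p,(320,230),vmin=170); print(np.round(circ(cast(c,.004,*cp)),4),st)
print(s["time_s"], np.round(s["joint_pos"],2))
cv2.imwrite("pics/both.png",np.hstack([cv2.resize(cv2.imread(f"pics/{n}.png"),(400,300)) for n in("portL","ringL")]))
E
```

```text
brown [[ 0.732 -0.081  0.005]]
bearing [[ 0.435 -0.069  0.016]]
ferr [[0.437 0.091 0.006]]
turq [[0.353 0.231 0.009]]
jar [[0.252 0.265 0.   ]]
[[ 0.  1. -0.]
 [ 1. -0. -0.]
 [-0. -0. -1.]]
[ 0.6253 -0.2953  0.0625] 257
[ 0.5836 -0.066   0.0623] [ 274  198   90   86 2479]
2.6583 [-0.2   0.47  0.32  1.88 -0.19  0.82 -1.46]
```

View pics/both.png

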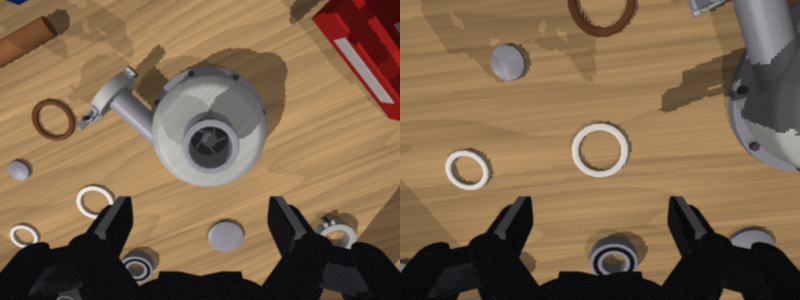

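The ring (montage 600,150) is the plain white 64 mm one, and the port rim (montage 210,145) is clear. Grasping seal_large now.

```bash
cat >> h.py <<'E'
def grab(x,y,yaw,pre,newt,lift=.0025,zlift=.06):
    hover(x,y,.06,yaw); command_gripper(pre)
    move_l([x,y,.034],feed=.15)
    hit=move_l([x,y,.010],feed=.03,until_force=4); z=sense()["position"][2]
    move_l([x,y,z+lift],feed=.03); command_gripper(.0,newt); s=sense()
    print("hit",hit,"z",round(z,4),"gap",round(s["finger_gap"],4),"F",round(s["gripper_force"],1),np.round(s["wrist_force"],1))
    move_l([x,y,zlift],feed=.1); s=sense(); print("lifted gap",round(s["finger_gap"],4),"t",round(s["time_s"],1)); return z+lift
E
python3 - <<'E'
from h import *
z=grab(.5836,-.066,-.11,.074,20); 
p,d,cp,s=shot("g1")
E
```

```text
hit True z 0.0161 gap 0.0629 F 24.6 [-1.7  0.5  6.4]
lifted gap 0.0631 t 5.4
```

View pics/g1.png

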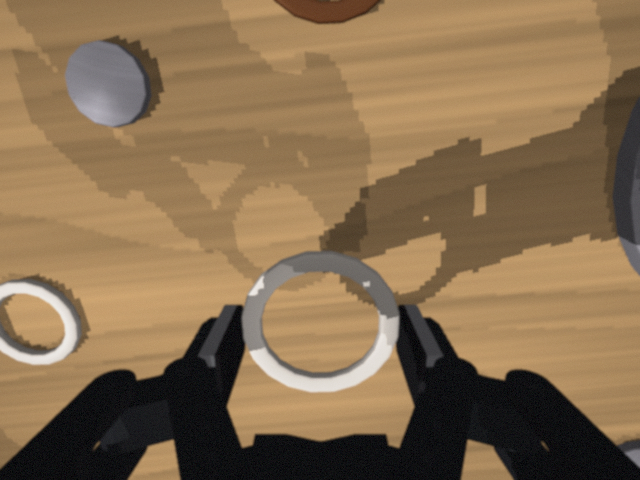

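The seal is held level at (320,322). Placing it on the large port, then checking.

```bash
cat >> h.py <<'E'
def place(x,y,yaw,zg,seat,op,zsafe=.20):
    zt=zg+seat; hover(x,y,zsafe,yaw); move_l([x,y,zt+.012],feed=.15)
    hit=move_l([x,y,zt-.004],feed=.025,until_force=3); s=sense()
    print("hit",hit,"dz",round(s["position"][2]-zt,4),np.round(s["wrist_force"],1),"dxy",np.round(s["position"][:2]-np.array([x,y]),4))
    sleep(.1); command_gripper(op); move_l([x,y,zt+.05],feed=.12)
E
python3 - <<'E'
from h import *
X,Y=.6253,-.2953
s=sense(); x,y,_=s["position"]; move_l([x,y,.17],feed=.25)
place(X,Y,-.43,.0186,.112,.074)
hover(.625,-.285,.24,-.43); p,d,cp,s=shot("p1"); c,st=blob(p,(338,225),smax=40,vmin=170); print(np.round(circ(cast(c,.116,*cp)),4),st)
P,m=topmask(p,d,.117,.003,*cp); cs,_=cv2.findContours(m.astype(np.uint8),cv2.RETR_EXTERNAL,cv2.CHAIN_APPROX_NONE); c=max(cs,key=len)[:,0,:]
print("depth",np.round(circ(cast(c,.117,*cp)),4),s["time_s"])
q,_=camera("side"); q2,_=camera("scene")
a=cv2.resize(p[150:300,250:430],(400,333)); b=cv2.resize(q[100:220,280:424],(400,333))
cv2.imwrite("pics/p1c.png",np.hstack([a,b])[:,:,::-1])
E
```

```text
hit True dz 0.0007 [-0.8 -0.4  3.8] dxy [ 0.0002 -0.0001]
[ 0.6249 -0.2889  0.0904] [ 243  189  169  108 8286]
depth [ 0.6269 -0.2959  0.0624] 9.6
```

View pics/p1c.png

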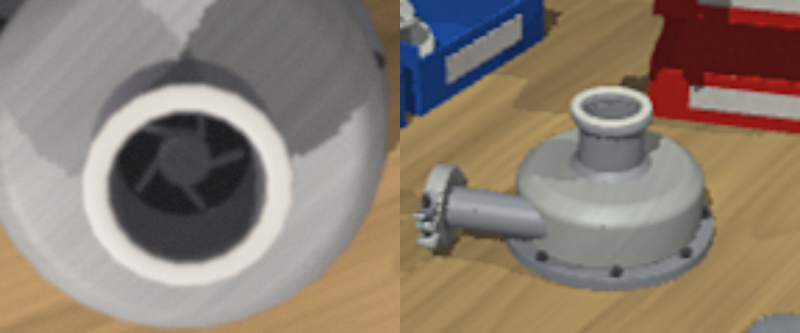

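The seal sits flat on the rim, with bores concentric in both views (left crop centre about (187,185)). It is about 1.7 mm off along tool x, which I'll compensate for. Next is blank_large.

```bash
cat >> h.py <<'E'
def look(x,y,yaw,name,vmin=90,smax=60,zc=.005):
    hover(x,y,.135,yaw); p,d,cp,s=shot(name); px=(np.linalg.inv(cp[2])@(np.array([x,y,zc])-cp[1])); px=(cp[0]@px)[:2]/px[2]
    c,st=blob(p,px,smax=smax,vmin=vmin); h=cv2.convexHull(c)[:,0,:]
    r=circ(cast(c,zc,*cp)); print(name,"px",np.round(px),np.round(r,4),"t",s["time_s"]); return p,r
E
python3 - <<'E'
from h import *
p,r=look(.429,-.241,-.51,"capL")
cv2.imwrite("pics/capLc.png",p[100:400,140:500,::-1])
E
```

```text
capL px [321. 244.] [ 0.4284 -0.2426  0.0631] t 10.8083
```

View pics/capLc.png

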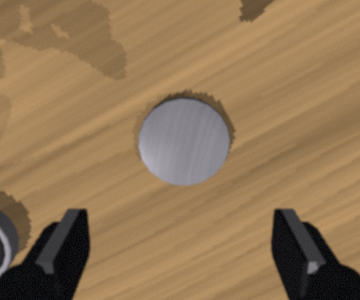

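The cap is the plain 64 mm grey disc, at crop (185,140). Picking it up and placing it on the large seal.

```bash
cat >> h.py <<'E'
def check(x,y,z,yaw,name):
    hover(x,y,z+.128,yaw); p,d,cp,s=shot(name)
    P,m=topmask(p,d,z,.003,*cp); cs,_=cv2.findContours(m.astype(np.uint8),cv2.RETR_EXTERNAL,cv2.CHAIN_APPROX_NONE); c=max(cs,key=len)[:,0,:]
    print(name,"depth",np.round(circ(cast(c,z,*cp)),4),s["time_s"]); return p,d,cp
E
python3 - <<'E'
from h import *
x,y=.4284,-.2426
zg=grab(x,y,-.51,.074,40,lift=.003); move_l([x,y,.19],feed=.25)
yw=-.43; X,Y=np.array([.6253,-.2953])-.001*np.array([np.cos(yw),np.sin(yw)])
place(X,Y,yw,zg,.117,.076)
p,d,cp=check(.625,-.29,.126,yw,"p2")
q,_=camera("side")
a=cv2.resize(p[150:350,200:440],(400,333)); b=cv2.resize(q[100:220,280:424],(400,333))
cv2.imwrite("pics/p2c.png",np.hstack([a,b])[:,:,::-1])
E
```

```text
hit True z 0.0161 gap 0.061 F 47.5 [-1.5  0.8  9.9]
lifted gap 0.0612 t 13.5
hit True dz 0.0007 [-1.5 -0.3  5.1] dxy [ 0.0002 -0.0001]
p2 depth [ 0.6262 -0.2954  0.0605] 17.4917
```

View pics/p2c.png

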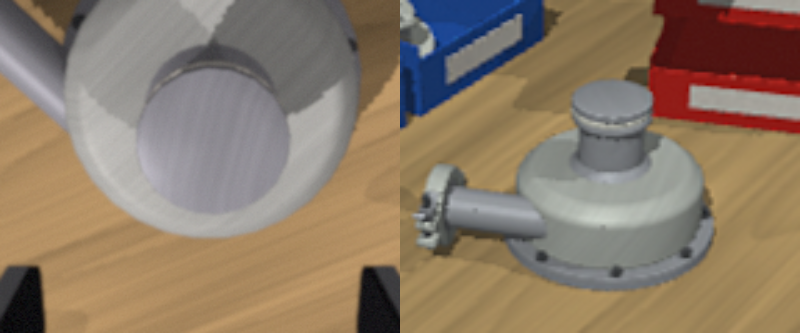

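The cap is centred on the seal in both views: (213,140) from above, and rims aligned at (612,105) in the side crop. Now the small casing: port look, seal look, grasp and place.

```bash
python3 - <<'E'
from h import *
p,d,cp=check(.608,.302,.095,.46,"portS")
p2,r=look(.578,.0888,.15,"ringS",vmin=170)
cv2.imwrite("pics/sS.png",np.hstack([cv2.resize(i,(400,300)) for i in(p,p2)])[:,:,::-1])
E
```

```text
portS depth [0.6129 0.3014 0.0486] 19.8667
ringS px [324. 243.] [0.578  0.0881 0.0481] t 20.9917
```

View pics/sS.png

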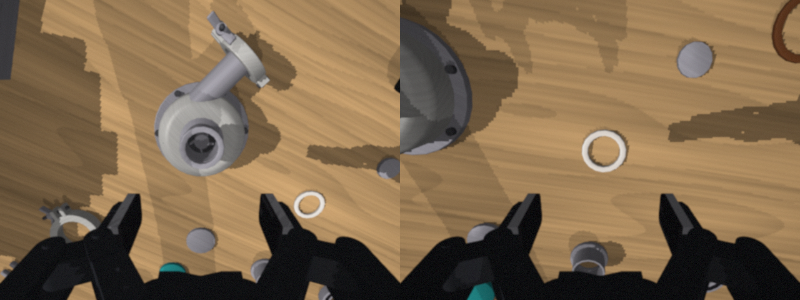

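Port S (montage 202,145) and the white 50 mm ring (605,150) are clear.

```bash
python3 - <<'E'
from h import *
x,y=.578,.0881
zg=grab(x,y,.15,.060,20,lift=.003); move_l([x,y,.17],feed=.25)
yw=.46; X,Y=np.array([.6129,.3014])-.0012*np.array([np.cos(yw),np.sin(yw)])
place(X,Y,yw,zg,.095,.062)
p,d,cp=check(.61,.302,.100,yw,"p3")
q,_=camera("side")
p2,r=look(.4368,.2167,.3,"capS")
a=cv2.resize(p[150:350,200:440],(267,222)); b=cv2.resize(q[280:400,80:224],(267,222)); c=cv2.resize(p2,(266,222))
cv2.imwrite("pics/p3c.png",np.hstack([a,b,c])[:,:,::-1])
E
```

```text
hit True z 0.02 gap 0.0485 F 20.0 [-1.1 -0.4  5.4]
lifted gap 0.0486 t 23.7
hit True dz 0.0003 [-0.4 -0.4  4. ] dxy [0.0001 0.0002]
p3 depth [0.6129 0.3018 0.0486] 27.7167
capS px [321. 244.] [0.4367 0.216  0.0492] t 28.8333
```

View pics/p3c.png

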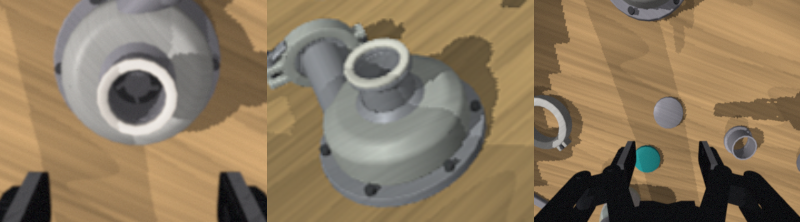

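The small seal is seated and centred (measured (0.6129, 0.3018) against the port's (0.6129, 0.3014)). The grey cap at montage (668,112) is blank_small, clear of the turquoise disc at (648,158).

```bash
python3 - <<'E'
from h import *
x,y=.4367,.216
zg=grab(x,y,.3,.060,40,lift=.003); move_l([x,y,.17],feed=.25)
yw=.46; X,Y=np.array([.6129,.3014])-.0012*np.array([np.cos(yw),np.sin(yw)])
place(X,Y,yw,zg,.100,.062)
p,d,cp=check(.61,.302,.109,yw,"p4")
hover(.5,0,.3,0); q,_=camera("side"); sc,_=camera("scene")
a=cv2.resize(p[150:350,200:440],(400,300)); b=cv2.resize(q[280:400,80:240],(400,300)); 
cv2.imwrite("pics/p4c.png",np.vstack([np.hstack([a,b]),np.hstack([cv2.resize(q,(400,300)),cv2.resize(sc,(400,300))])])[:,:,::-1])
print(sense()["time_s"])
E
```

```text
hit True z 0.02 gap 0.047 F 40.0 [-1.5 -0.8  7.1]
lifted gap 0.0471 t 31.4
hit True dz 0.0004 [-0.8 -0.6  3.5] dxy [0.0001 0.0001]
p4 depth [0.6133 0.3019 0.047 ] 35.4
36.7917
```

View pics/p4c.png

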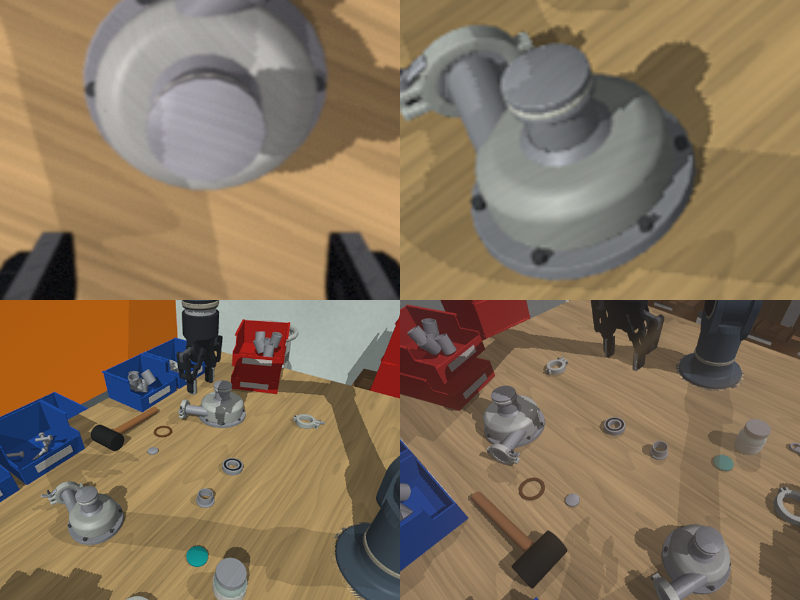

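Both caps sit flat and concentric: the small one at (205,130) from above and (548,80) in the side view, the large one at (223,388) and (503,395) in the overviews. The bearing, ferrule, tiny cap and look-alikes are untouched, and the robot is clear. Handing in.

```bash
python3 -c "
from rig import *
print(finish_job())"
```

```text
the job is handed in; nothing more can be done
None
```

Job handed in at about 37 s: both ports have their white seal and steel cap laid flat and centred by camera check (large seal about 1.7 mm off, the rest within about 1 mm), and I left all the other parts where they lay.

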